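Refit the pull-off knob on the kitchen timer and hold it pressed in

TASK

Slide the clear splash guard of the red kitchen timer fully open by its white fin, then pick up the black knob lying on the counter, turn it so that the flat in its bore matches the flat of the timer's D-shaped spindle, and push it fully home on the spindle. Keep pressing so that the spring-loaded spindle stays pushed well in, and finish like that: the program ends with the gripper still holding the knob and pressing it down. Leave the jar and cups on the turntable undisturbed.

Things in the scene. Friction and masses are not known exactly. Their poses are not given: they have to be found in the camera images.
- timer: Red plastic timer housing fixed to the counter, 100 (x) x 170 (y) x 45 mm high. Origin: centre of its underside; x and y are horizontal, z up. The spindle stands 45 mm from the centre towards -y, in the middle of the width; the +y half of the top carries a flat white dial, where the guard parks when open.
- guard (a joint): Travel of the clear guard along the timer's +y, m: 0 = shut over the spindle, 0.08 = end stop, fully open. Starts shut or nearly so, slides with about 1.5 N of friction and stays where left. It is a hood 72 (x) x 60 (y) x 31 mm high on the housing top, open towards -y. Fully open, its nearest edge is 50 mm from the spindle axis.
- guard_fin (a point): Centre of the white grip fin on top of the guard, fin 44 (timer x) x 12 (timer y, the slide direction) x 24 mm high, so 12 mm of fin lie above and 12 mm below this point down to the guard's flat roof. 88 mm above the counter. Its axes are those of the timer; it moves with the guard.
- spindle: Steel D-shaft pointing up from the timer: diameter 16 mm, 15 mm long, tip chamfered 1.5 mm, one flat 2.5 mm from the axis, facing its own +x; a white tick on the dark round shoulder (27 mm across) below it points to +x too. Origin: on the axis, on top of the shoulder, where the knob's underside rests when home (52 mm above the counter, unpressed). z up. Turns stiffly (0.08 N m); start angle varies.
- plunger (a joint): How far the spindle with its shoulder is pushed down into the housing, in m: 0 = out, 0.006 = bottom stop. A spring resists: about 3 N to start, about 9 N at the bottom; it comes back up when released.
- knob: Loose black 60 g knob, upright on the counter, bore down: skirt 50 mm across, 21 high; on it a grip bar 46 (x) x 14 (y) x 22 mm high. Origin: centre of underside; z up. D-bore 17 deep, about 1.2 mm clear all round, its flat on the +x side, marked by a white line on the bar's +x half. Fits only with its x the same way as the spindle's x, within about 10 degrees; it needs under 1.5 rad of turn.
- knob_pointer (a point): Point on the white pointer line on top of the knob's grip bar, 15 mm from the knob's axis towards its +x (the side of the bore's flat) and 43 mm above its underside; its axes are the knob's.
- turntable: Round wooden turntable 300 mm across, 30 mm high, fixed to the counter. Origin: centre of its underside.
- cookie_jar: Closed glass cookie jar with a wooden lid, 110 mm across, 162 mm high, on the turntable. Origin: centre of its underside. Leave alone.
- snack_cup_a: White lidded snack cup, 70 mm across, 81 mm high, on the turntable. Origin: centre of its underside. Leave alone.
- snack_cup_b: A second, identical white lidded snack cup. Leave alone.
- spoon_cup: Stainless steel cup, 64 mm across, 90 mm high, with spoons standing to 141 mm, on the turntable. Origin: centre of its underside. Leave alone.
There are look-alikes about, which are no part of the job. There is more than one size of the knob; the job needs the larger.

How it is judged:
By the outcome, as a careful person would: the job done as asked, in the order asked, and still so for the second after the job is handed in, while the arm keeps its last pose, push and grip.
It also fails if it takes over 51 s, if anything falls off the work surface, if the arm or the gripper's body presses on something with over 40 N, if the wrist force passes 120 N, or if a joint passes its speed limit or range.

ROBOT

A 6-joint arm with a two-finger parallel gripper is mounted at the origin on the work surface. World frame = base frame: x ahead of the robot, y to its left, z up, the work surface at z = 0. Lengths are in mm, angles in rad, forces in N, time in s.
With the tool pointing down it reaches from about 350 to 775 mm from the base axis. Payload 7.3 kg.
Tool frame: the origin (TCP) lies at the centre of the arm's flange, where the gripper is bolted on; the fingertips stand 178 mm ahead of it and the grasp point (between the pads) lies 159 mm ahead of it; z points along the fingers, y is the direction in which the jaws open and shut (so a half turn about z gives the same grasp; the last joint's range is limited). The gripper opens to 92 mm and grips with 3 to 60 N. Pads are 19 mm wide; open, the fingers measure 130 mm over their backs; the gripper's body (75 mm by 190 mm) begins 47 mm behind the grasp point.
Start: joints at [-1.465, 0.342, 1.524, -0, 1.275, -0.146], TCP at [130.822, -508.442, 404.741] pointing down, gripper open.
Joint ranges: [-2.53, 2.53], [-0.77, 2.02], [0.04, 2.7], [-1, 4.14], [0.28, 2.66], [-3.11, 3.11]. Speed limits (rad/s): [2.57, 2.57, 3.14, 3.14, 3.14, 3.14].

INTERFACE

Orientations are given as [roll, pitch, yaw] about the fixed x, y, z axes, in that order (R = Rz(yaw) Ry(pitch) Rx(roll)).
In Python, from plant import get_obs, capture, close_job gives the robot as it stands. The module is installed in compiled form; this text tells all that it offers.
- The arm moves only by the shell command python3 -m pendant 'ROWS'. ROWS is JSON, a list of rows, each a list of 3 entries, a list of its own where there are three numbers: the shift along the tool's x, y, z in m, then the turn, a rotation vector about the tool's x, y, z in rad, then the finger opening in m, from 0 to 0.0918. In form: [[[tx, ty, tz], [wx, wy, wz], fingers], ...]. A call has 1 to 10 rows; each row is the pose to reach, as a shift and turn from the pose commanded when the call began, along the tool's axes at that moment; what a row does not reach only later rows make up. A row lasts 1/12 s, in which the tool goes at most 41.7 mm and 7.16 degrees, less where a joint would pass 70% of its speed; a pose out of reach is approached as far as the arm can. A call with a gripper value outside its range is refused whole. The fingers move at their own pace and stop on an object; the grip force is fixed at half the most. Time passes only in rows, so rows that repeat a pose let the fingers close. It gives the time, the measured TCP pose, the force and the opening at its end, in the units of the state.
- get_obs(): the state, without advancing time (a new reading comes with each control period).
- capture(name): name is "scene" or "top" or "wrist"; returns a dict with "color" (384x512x3 uint8, red, green, blue), "mtx" (3x3 intrinsics, pixels), "rvec" (rotation vector, rad) and "tvec" (3), from world to camera coordinates, as OpenCV has them. Camera axes: x right, y down, z forward; pixel columns grow to the right and rows downward; lengths in mm; the calibration is good to about 2 mm. A picture is of the moment at which its call begins. There is no depth.
- close_job(): hands the job in, once; it reports no verdict.
The state is a dict: "time": time; "joint_positions": joint angles; "dq": joint speeds; "tau": joint torques, N m; "tool_pos": TCP position; "tcp_rot": TCP orientation; "contact_force": force on the tool from outside, world axes, zero at the start; "moment": the same for the moment, N m; "grip_width": finger opening in mm.
Only numpy, scipy, OpenCV 4.12 (cv2) and the standard library are available. Lean on these libraries where they do the work, as an engineer would, in place of code of your own. Each camera call takes 0.05 s, during which the arm holds its last target. There are 200 camera calls.

## Working session

There is one attempt and no reset: what is moved stays moved. The work goes in short steps, Python scripts to look and compute and a shell command to move; the robot and the scene stay as the last step left them, time stands still between calls to the robot, and variables do not carry over. Pictures are saved under pics/ and viewed, about 8 in all and at most 12, crops included, and the job is handed in when it is done.

```bash
mkdir -p pics && cat > h.py <<'E'
import cv2, numpy as np
from plant import get_obs, capture
from scipy.spatial.transform import Rotation as R
def snap(n,f):
    c=capture(n); cv2.imwrite(f'pics/{f}.png',c['color'][:,:,::-1]); np.savez(f'pics/{f}.npz',**c); return c
def ray(c,u,v):
    Rm=cv2.Rodrigues(np.array(c['rvec'],float))[0]; t=np.array(c['tvec'],float).ravel()
    p=cv2.undistortPoints(np.array([[[u,v]]],float),np.array(c['mtx'],float),None).ravel()
    return -Rm.T@t, Rm.T@np.array([p[0],p[1],1.])
def onz(c,u,v,z):
    o,d=ray(c,u,v); return (o+d*(z-o[2])/d[2])
def proj(c,P):
    return cv2.projectPoints(np.array(P,float).reshape(-1,1,3),np.array(c['rvec'],float),np.array(c['tvec'],float),np.array(c['mtx'],float),None)[0].reshape(-1,2)
E
python3 - <<'E'
from h import *
o=get_obs();print(o)
a=snap('scene','s0');b=snap('top','t0');snap('wrist','w0')
for c in(a,b):print(ray(c,256,192),c['mtx'][0])
E
```

```text
{'time': 0.0, 'joint_positions': array([-1.46496768e+00,  3.42701942e-01,  1.52499879e+00, -2.18666255e-06,
        1.27538643e+00, -1.46017268e-01]), 'dq': array([-0.00051767, -0.00082948,  0.00172432, -0.0005323 , -0.00054287,
        0.00112057]), 'tau': array([-1.29796455e-03, -4.31247103e+01, -2.44223410e+01,  7.15252245e-02,
        5.58954547e-02, -1.22830161e-04]), 'tool_pos': array([ 130.82422198, -508.30241025,  404.06190451]), 'tcp_rot': array([-3.14011374e+00, -2.15381361e-04,  2.51846395e-01]), 'contact_force': array([ 0.27897286, -0.26548472, -0.38450514]), 'moment': array([ 0.01560191,  0.01089121, -0.02754147]), 'grip_width': 91.37662828392784}
(array([1065.47550788,  265.2734534 ,  690.63076473]), array([-0.54927954, -0.45024962, -0.7040882 ])) [358.70025411   0.         251.77021602]
(array([ 486.24338602, -102.75244811,  944.86357087]), array([ 0.08146222, -0.01595881, -0.99667261])) [354.85014932   0.         257.52409991]
```

View pics/s0.png

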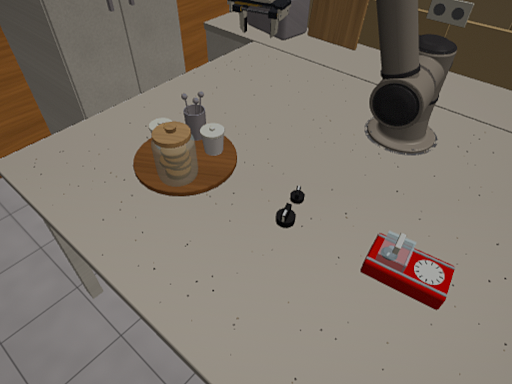

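View pics/t0.png

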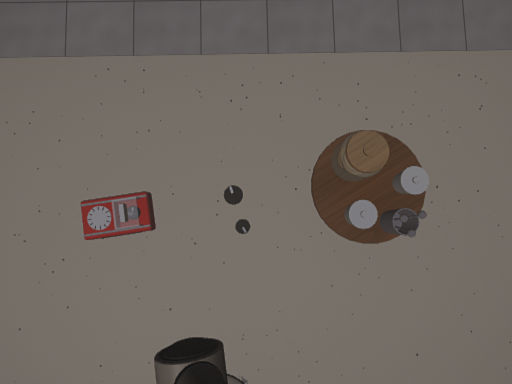

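The scene and top views agree. Timer is at top pixel (117,215) with its dial to the left (+y) and the fin at about (123,213). The larger knob is at (233,195), with its line towards (231,187). The small look-alike is at (243,227), and the turntable is off to the right. Next I'll measure and zoom in.

```bash
python3 - <<'E'
from h import *
b=dict(np.load('pics/t0.npz'));im=b['color'].astype(int);a=dict(np.load('pics/s0.npz'))
r,g,bl=im[...,0],im[...,1],im[...,2]
m=((r>90)&(g<60)&(bl<60)).astype(np.uint8); m[:, 170:]=0
ys,xs=np.nonzero(cv2.morphologyEx(m,cv2.MORPH_CLOSE,np.ones((9,9))))
pts=np.array([onz(b,u,v,45)[:2] for u,v in zip(xs,ys)],np.float32)
print('timer',cv2.minAreaRect(pts))
for n,(x0,x1,y0,y1) in {'big':(215,250,180,210),'small':(234,252,217,237)}.items():
    s=im[y0:y1,x0:x1].sum(2)
    k=((s<180)).astype(np.uint8); k=cv2.morphologyEx(k,cv2.MORPH_CLOSE,np.ones((5,5)))
    c=max(cv2.findContours(k,0,2)[0],key=cv2.contourArea)
    (u,v),rad=cv2.minEnclosingCircle(c);u+=x0;v+=y0;print(n,u,v,rad,onz(b,u,v,10))
im8=b['color'][:,:,::-1]
A=cv2.resize(im8[180:250,75:165],None,fx=5,fy=5,interpolation=2)
B=cv2.resize(im8[178:213,215:255],None,fx=8.,fy=8.,interpolation=2)
C=np.zeros((350+0,450+320,3),np.uint8);C[:350,:450]=A;C[:280,450:770]=B
s8=a['color'][:,:,::-1]
D=cv2.resize(s8[225:285,355:460],None,fx=4,fy=4,interpolation=2);E=cv2.resize(s8[185:230,270:310],None,fx=5,fy=5,interpolation=2)
F=np.zeros((240,770,3),np.uint8);F[:240,:420]=D;F[:225,450:650]=E
cv2.imwrite('pics/c1.png',np.vstack([C,F]))
E
```

```text
timer ((509.22979736328125, 237.2527618408203), (97.37815856933594, 164.46714782714844), 7.385683059692383)
big 233.0 194.5 9.178879737854004 [557.46712797 -56.88714561  10.        ]
small 242.5 226.5 8.860122680664062 [472.94088167 -80.17124157  10.        ]
```

View pics/c1.png

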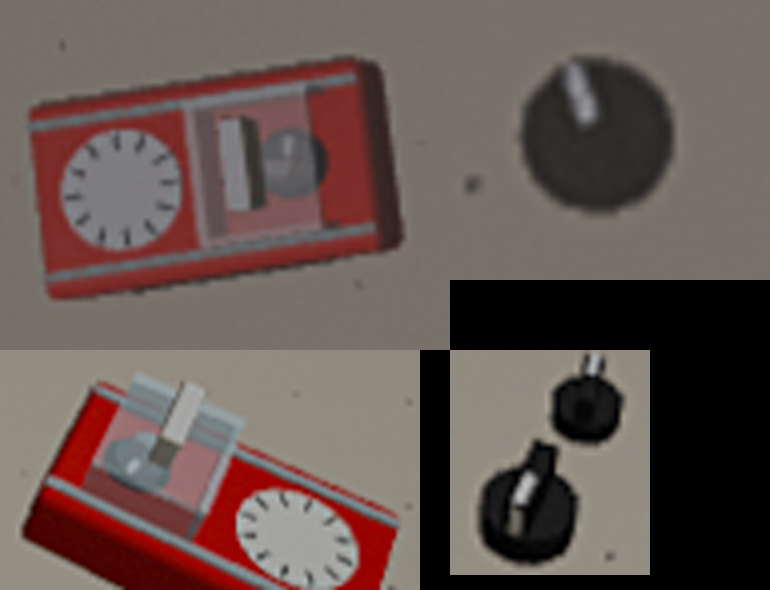

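The crop shows the guard shut over the spindle. In the top view the fin is at about (121.4,212.6), the spindle at (134.4,212.6) with its light tick pointing up (+x), and the knob's white line points up-left. Next I'll work out the world numbers and how far to move.

```bash
cat >> h.py <<'E'
def tool(P,yaw=None,z=None):
    o=get_obs();Rm=R.from_euler('xyz',o['tcp_rot']).as_matrix()
    return np.round(Rm.T@(np.array(P,float)-o['tool_pos'])/1000,4)
E
python3 - <<'E'
from h import *
b=dict(np.load('pics/t0.npz'));a=dict(np.load('pics/s0.npz'))
T=lambda x,y:(75+(x+.5)/5-.5,180+(y+.5)/5-.5)
p=onz(b,*T(30,127),45);q=onz(b,*T(357,78),45);d=p-q;print('yaw rail',np.arctan2(-d[0],d[1]))
p=onz(b,*T(45,280),45);q=onz(b,*T(375,228),45);d=p-q;print('yaw rail',np.arctan2(-d[0],d[1]))
print('fin top',onz(b,*T(232,163),100),onz(a,355+187/4,225+58/4,100))
print('dial',onz(b,*T(121,189),45), onz(a,355+297/4,225+190/4,45))
print('spindle',onz(b,*T(297,163),60))
B=lambda x,y:(215+x/8-.5,178+y/8-.5)
p=onz(b,*B(588-450,120),43);q=onz(b,*B(571-450,65),43);d=q-p;print('knob line',p,q,np.arctan2(d[1],d[0]))
print(tool([450,-100,404]))
E
```

```text
yaw rail 0.12684534992690882
yaw rail 0.131686249788743
fin top [514.99804356 203.34888335 100.        ] [512.2959013  205.30920345 100.        ]
dial [505.21631593 278.37112171  45.        ] [505.32029224 280.58817728  45.        ]
spindle [515.5745461  185.92446253  60.        ]
knob line [560.13347623 -55.42116643  43.        ] [577.85119082 -50.3250462   43.        ] 0.2800685371114623
[ 0.4109 -0.3159  0.0006]
```

```bash
python3 -m pendant '[[[0.411,-0.316,0],[0,0,0.12],0.06],[[0.411,-0.316,0],[0,0,0.12],0.06],[[0.411,-0.316,0],[0,0,0.12],0.06],[[0.411,-0.316,0],[0,0,0.12],0.06],[[0.411,-0.316,0],[0,0,0.12],0.06],[[0.411,-0.316,0],[0,0,0.12],0.06],[[0.411,-0.316,0],[0,0,0.12],0.06],[[0.411,-0.316,0],[0,0,0.12],0.06],[[0.411,-0.316,0],[0,0,0.12],0.06],[[0.411,-0.316,0],[0,0,0.12],0.06]]' && python3 -c "
from h import *
print(tool([513,150,380]),tool([513,204,320]))"
```

```text
time: 0.98
tool_pos: [388.2, -178.2, 404.8]
tcp_rot: [3.141, -0.0, 0.132]
contact_force: [1.2, 0.2, -0.3]
grip_width: 60.5
[ 0.1668 -0.309   0.0247] [ 0.1739 -0.3626  0.0847]
```

```bash
python3 -m pendant '[[[0.17,-0.34,0.03],[0,0,0],0.06],[[0.17,-0.34,0.03],[0,0,0],0.06],[[0.17,-0.34,0.03],[0,0,0],0.06],[[0.17,-0.34,0.03],[0,0,0],0.06],[[0.17,-0.34,0.03],[0,0,0],0.06],[[0.17,-0.34,0.03],[0,0,0],0.06],[[0.17,-0.34,0.03],[0,0,0],0.06],[[0.17,-0.34,0.03],[0,0,0],0.06],[[0.17,-0.34,0.03],[0,0,0],0.06],[[0.17,-0.34,0.03],[0,0,0],0.06]]' && python3 -c "
from h import *
c=snap('wrist','w1');print(ray(c,256,192),get_obs()['tool_pos'])
print(proj(c,[[513,204,100],[515,190,52]]))"
```

```text
time: 1.82
tool_pos: [512.0, 184.3, 373.6]
tcp_rot: [-3.14, -0.0, 0.136]
contact_force: [-0.6, -0.3, 0.9]
grip_width: 60.0
(array([577.71472509, 193.38322109, 353.53011792]), array([-0.24482519, -0.02867307, -0.96914761])) [511.70549675 182.98642072 373.56320723]
[[236.27509857 190.08598649]
 [252.59380498 179.32883987]]
```

View pics/w1.png

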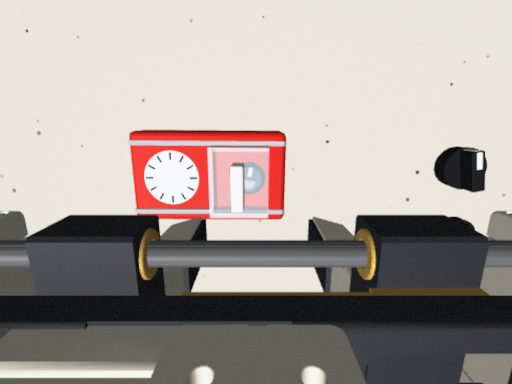

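The wrist view shows the fin top centred at about (237,190), which matches my projection of (236.3,190.1). The spindle shoulder is near (250,178), with its tick up from there. I'll grasp the fin now, with the fingertips at about z = 82.

```bash
python3 -c "
from h import *
c=dict(np.load('pics/w1.npz'))
p=onz(c,237,189.5,100);print(p,tool([p[0],p[1],261]),get_obs()['tool_pos'],get_obs()['tcp_rot'])"
```

```text
[513.63833057 203.40858064 100.        ] [ 0.0048 -0.0199  0.1126] [511.70549675 182.98642072 373.56320723] [-3.14079274e+00  8.37006053e-04  1.36402989e-01]
```

```bash
python3 -m pendant '[[[0.005,-0.020,0.03],[0,0,0.005],0.05],[[0.005,-0.020,0.06],[0,0,0.005],0.05],[[0.005,-0.020,0.09],[0,0,0.005],0.05],[[0.005,-0.020,0.112],[0,0,0.005],0.05],[[0.005,-0.020,0.112],[0,0,0.005],0.05],[[0.005,-0.020,0.112],[0,0,0.005],0.004],[[0.005,-0.020,0.112],[0,0,0.005],0.004],[[0.005,-0.020,0.112],[0,0,0.005],0.004],[[0.005,-0.020,0.112],[0,0,0.005],0.004],[[0.005,-0.020,0.112],[0,0,0.005],0.004]]'
```

```text
time: 2.7
tool_pos: [513.9, 199.6, 264.0]
tcp_rot: [-3.141, -0.002, 0.127]
contact_force: [0.6, 0.2, -0.3]
grip_width: 21.5
```

```bash
python3 -m pendant '[[[0,0,0.002],[0,0,0],0.004],[[0,0,0.002],[0,0,0],0.004],[[0,0,0.002],[0,0,0],0.004],[[0,0,0.002],[0,0,0],0.004]]' && python3 -m pendant '[[[0,-0.015,0.002],[0,0,0],0.004],[[0,-0.03,0.002],[0,0,0],0.004],[[0,-0.045,0.002],[0,0,0],0.004],[[0,-0.055,0.002],[0,0,0],0.004],[[0,-0.065,0.002],[0,0,0],0.004],[[0,-0.07,0.002],[0,0,0],0.004],[[0,-0.07,0.002],[0,0,0],0.004]]'
```

```text
time: 3.03
tool_pos: [513.8, 199.9, 261.2]
tcp_rot: [-3.141, -0.001, 0.127]
contact_force: [0.6, 2.0, 4.1]
grip_width: 11.8
time: 3.62
tool_pos: [504.6, 270.3, 261.1]
tcp_rot: [-3.141, -0.002, 0.128]
contact_force: [-5.6, -0.0, 19.2]
grip_width: 11.7
```

```bash
python3 -m pendant '[[[0,-0.003,-0.002],[0,0,0],0.004],[[0,-0.006,-0.002],[0,0,0],0.004],[[0,-0.006,-0.002],[0,0,0],0.004]]' && python3 -m pendant '[[[0,-0.003,0],[0,0,0],0.004],[[0,-0.005,0],[0,0,0],0.004],[[0,-0.005,0],[0,0,0],0.004]]'
```

```text
time: 3.87
tool_pos: [504.3, 274.4, 261.2]
tcp_rot: [3.139, -0.0, 0.127]
contact_force: [0.5, -5.7, 9.2]
grip_width: 11.9
time: 4.12
tool_pos: [504.4, 276.0, 261.2]
tcp_rot: [3.132, 0.001, 0.128]
contact_force: [2.2, -26.0, 12.4]
grip_width: 12.0
```

The end stop is reached (26 N against the motion). I'll relax, release and lift, then go above the spindle to look.

```bash
python3 -m pendant '[[[0,0.004,0],[0,0,0],0.004],[[0,0.004,0],[0,0,0],0.05],[[0,0.004,0],[0,0,0],0.05],[[0,0.004,0],[0,0,0],0.05],[[0,0.004,-0.03],[0,0,0],0.05],[[0,0.004,-0.07],[0,0,0],0.05],[[0,0.03,-0.1],[0,0,0],0.08],[[0,0.06,-0.1],[0,0,0],0.08],[[0,0.09,-0.1],[0,0,0],0.08],[[0,0.09,-0.1],[0,0,0],0.08]]' && python3 -c "
from h import *
c=snap('wrist','w2');t=snap('top','t2');print(get_obs()['tool_pos'],get_obs()['contact_force'],proj(c,[515,190,52]),proj(t,[515,190,52]),proj(c,[558,-57,43]))
A=cv2.resize(c['color'][90:230,110:310,::-1],None,fx=4,fy=4,interpolation=2)
cv2.imwrite('pics/c2.png',A)"
```

```text
time: 4.95
tool_pos: [515.2, 187.5, 360.9]
tcp_rot: [3.14, -0.0, 0.124]
contact_force: [0.7, -0.6, -0.5]
grip_width: 67.4
[514.80061218 190.31897451 360.36122011] [ 0.31377682 -0.28387902  0.88745867] [[253.84165783 185.24633757]] [[133.40571309 212.55174024]] [[490.36085345 172.1819399 ]]
```

View pics/c2.png

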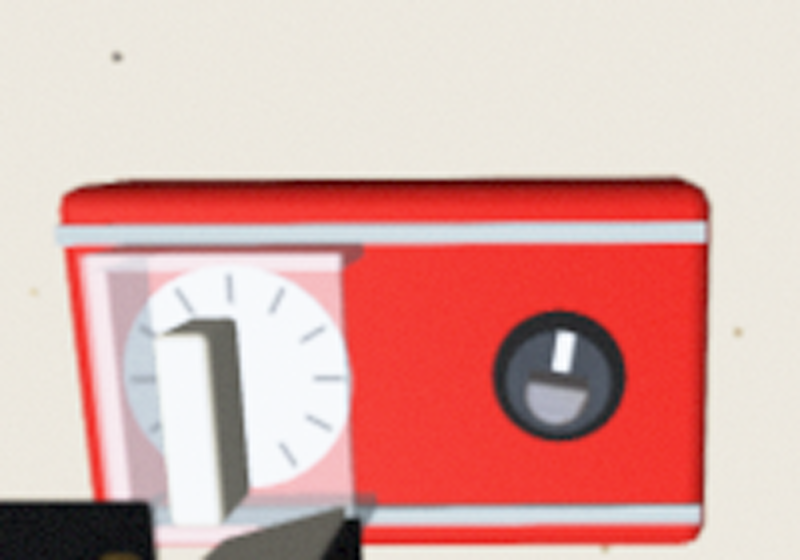

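The guard is fully open. The spindle shoulder is at wrist pixel (249.4,183.4), its tick runs from (250.2,182.2) to (251.2,173), and the edge of the flat agrees with it. Next is the spindle pose, a check of the guard gap, then the knob.

```bash
python3 -c "
from h import *
c=dict(np.load('pics/w2.npz'))
C=lambda x,y:(110+(x+.5)/4-.5,90+(y+.5)/4-.5)
s=onz(c,*C(559,375),52);p=onz(c,*C(561,370),52);q=onz(c,*C(566,333),52);d=q-p
print('spindle',s,'tick',np.arctan2(d[1],d[0]),p,q)
p=onz(c,*C(527,373),67);q=onz(c,*C(588,382),67);d=p-q;print('flat normal',np.arctan2(-d[0],d[1]))
for z in(45,52):
  im=c['color'].astype(int).sum(2)[150:215,225:275];m=(im<260).astype(np.uint8)
  k=max(cv2.findContours(m,0,2)[0],key=cv2.contourArea);e=cv2.fitEllipse(k);print(e,onz(c,e[0][0]+225,e[0][1]+150,z))
# guard near edge top z=76
print('guard edge',onz(c,*C(342,255),76),onz(c,*C(352,350),45))
t=dict(np.load('pics/t2.npz'));im=t['color'].astype(int)
print(tool([545,-57,360]))
"
```

```text
spindle [516.40091469 194.83140127  52.        ] tick -0.012875195254938587 [517.77970282 194.47398724  52.        ] [527.57809881 194.34782401  52.        ]
flat normal -0.026190735581138935
((24.327539443969727, 33.5103874206543), (32.34760665893555, 32.879737854003906), 89.97877502441406) [514.68233474 194.84418795  45.        ]
((24.327539443969727, 33.5103874206543), (32.34760665893555, 32.879737854003906), 89.97877502441406) [516.25225319 194.86328032  52.        ]
guard edge [543.77514401 248.0167034   76.        ] [514.78800728 249.75336532  45.        ]
[-0.0009  0.2492  0.0003]
```

```bash
python3 -m pendant '[[[0.0,0.04,0],[0,0,-0.05],0.06],[[0,0.08,0],[0,0,-0.1],0.06],[[0,0.12,0],[0,0,-0.155],0.06],[[0,0.16,0],[0,0,-0.155],0.06],[[0,0.20,0],[0,0,-0.155],0.06],[[0,0.24,0],[0,0,-0.155],0.06],[[0,0.25,0],[0,0,-0.155],0.06],[[0,0.25,0],[0,0,-0.155],0.06],[[0,0.25,0],[0,0,-0.155],0.06]]' && python3 -c "
from h import *
c=snap('wrist','w3');print(get_obs()['tool_pos'],get_obs()['tcp_rot'])
k=proj(c,[558,-57,43])[0].astype(int);print(k)
x0=max(k[0]-60,0);y0=max(k[1]-45,0);print(x0,y0)
cv2.imwrite('pics/c3.png',cv2.resize(c['color'][y0:y0+90,x0:x0+120,::-1],None,fx=6,fy=6,interpolation=2))"
```

```text
time: 5.8
tool_pos: [546.5, -56.3, 360.0]
tcp_rot: [-3.14, 0.001, 0.281]
contact_force: [-0.5, 0.7, -0.3]
grip_width: 59.9
[546.42280847 -55.60876707 360.21327737] [-3.14034742e+00  7.54365729e-04  2.82926732e-01]
[260 173]
200 128
```

View pics/c3.png

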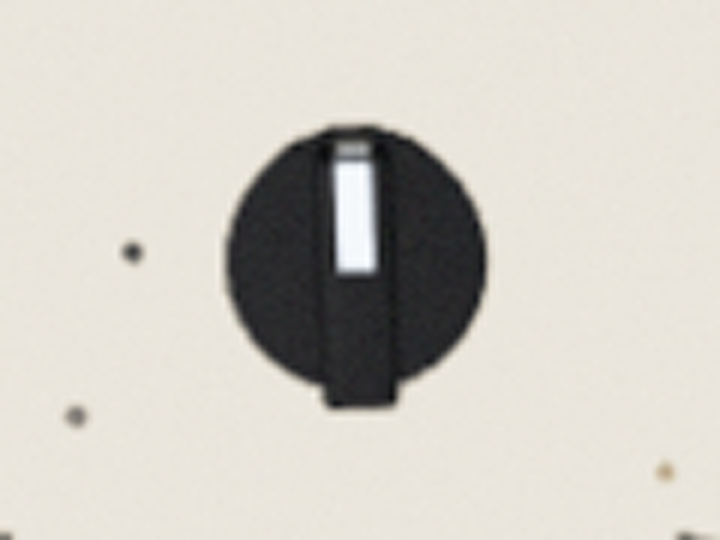

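The knob's bar top runs from crop (353,158) to (361,405), with the white line on its upper (+x) half. Those ends are at z = 43.

```bash
python3 -c "
from h import *
c=dict(np.load('pics/w3.npz'))
C=lambda x,y:(200+(x+.5)/6-.5,128+(y+.5)/6-.5)
q=onz(c,*C(353,158),43);p=onz(c,*C(361,405),43);d=q-p
m=(p+q)/2;print(p,q,np.linalg.norm(d),m,'yaw',np.arctan2(d[1],d[0]))
q2=onz(c,*C(353,158),43);p2=onz(c,*C(357,272),43);d=q2-p2;print(np.arctan2(d[1],d[0]))
im=c['color'].astype(int).sum(2)[128:218,200:320];k=max(cv2.findContours((im<300).astype(np.uint8),0,2)[0],key=cv2.contourArea)
print(cv2.boundingRect(k),onz(c,*C(357,258),14))
print(tool([m[0],m[1],201]))
"
```

```text
[534.88651558 -62.55620559  43.        ] [576.94283338 -48.83275621  43.        ] 44.23874919711435 [555.91467448 -55.6944809   43.        ] yaw 0.31541741686468744
0.3181183610308224
(38, 21, 43, 47) [555.44326441 -56.00397472  14.        ]
[0.0092 0.0029 0.1592]
```

```bash
python3 -m pendant '[[[0.009,0.0025,0.03],[0,0,-0.033],0.05],[[0.009,0.0025,0.07],[0,0,-0.033],0.05],[[0.009,0.0025,0.11],[0,0,-0.033],0.05],[[0.009,0.0025,0.14],[0,0,-0.033],0.05],[[0.009,0.0025,0.157],[0,0,-0.033],0.05],[[0.009,0.0025,0.157],[0,0,-0.033],0.05],[[0.009,0.0025,0.157],[0,0,-0.033],0.008],[[0.009,0.0025,0.157],[0,0,-0.033],0.008],[[0.009,0.0025,0.157],[0,0,-0.033],0.008],[[0.009,0.0025,0.157],[0,0,-0.033],0.008]]' && python3 -m pendant '[[[0,0,0],[0,0,0],0.008],[[0,0,0],[0,0,0],0.008],[[0,0,0],[0,0,0],0.008],[[0,0,0],[0,0,0],0.008],[[0,0,0],[0,0,0],0.008],[[0,0,0],[0,0,0],0.008]]'
```

```text
time: 6.68
tool_pos: [555.9, -56.5, 204.6]
tcp_rot: [3.141, -0.001, 0.316]
contact_force: [0.9, 0.9, -0.3]
grip_width: 27.8
time: 7.18
tool_pos: [555.8, -57.1, 204.2]
tcp_rot: [3.141, -0.001, 0.315]
contact_force: [-1.7, 1.7, 5.4]
grip_width: 13.7
```

```bash
python3 -c "
from h import *
print(tool([515.8,150,310]))"; python3 -m pendant '[[[0,0,-0.03],[0,0,0],0.008],[[0,0,-0.07],[0,0,0],0.008],[[0,0,-0.106],[0,0,0],0.008],[[-0.01,-0.04,-0.106],[0,0,0.1],0.008],[[-0.01,-0.08,-0.106],[0,0,0.2],0.008],[[0,-0.12,-0.106],[0,0,0.3],0.008],[[0.01,-0.16,-0.106],[0,0,0.336],0.008],[[0.02,-0.19,-0.106],[0,0,0.336],0.008],[[0.026,-0.209,-0.106],[0,0,0.336],0.008],[[0.026,-0.209,-0.106],[0,0,0.336],0.008]]' && python3 -c "
from h import *
c=snap('wrist','w4');o=get_obs();print(o['tool_pos'],o['tcp_rot'],o['grip_width'],tool([515.8,194.8,300]))
cv2.imwrite('pics/c4.png',cv2.resize(c['color'][80:290,130:380,::-1],None,fx=3,fy=3,interpolation=2))"
```

```text
[ 0.0261 -0.2093 -0.1058]
time: 8.02
tool_pos: [515.2, 153.0, 309.4]
tcp_rot: [-3.141, 0.0, -0.017]
contact_force: [-0.6, -0.0, -0.6]
grip_width: 13.8
[515.34888159 151.26826307 309.30694351] [ 3.14130982e+00  4.65558126e-04 -1.78057983e-02] 13.85220927470118 [-0.0003 -0.0435  0.0093]
```

View pics/c4.png

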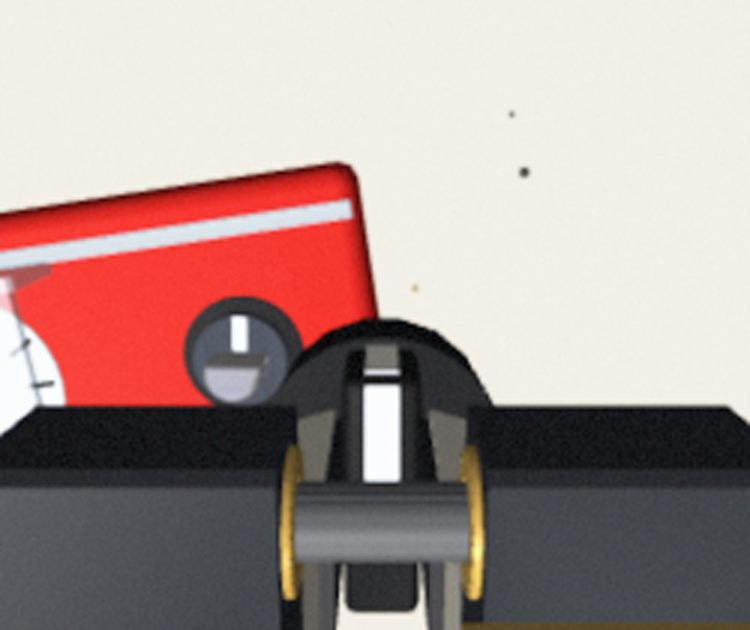

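The knob is held straight, with its line along tool x and parallel to the spindle tick. I'll check its offset in the hand and measure the spindle axis again from this view.

```bash
python3 -c "
from h import *
c=dict(np.load('pics/w4.npz'))
C=lambda x,y:(130+(x+.5)/3-.5,80+(y+.5)/3-.5)
print('bar +x end',[onz(c,*C(382,y),148) for y in(368,372,383)],'bar -x end',onz(c,*C(383,611),148))
print('skirt +x',onz(c,*C(382,319),126))
s=[onz(c,*C(x,y),z) for x,y,z in((243,352,45),(243,352,52))];print('ring',s)
p=onz(c,*C(240,351),52);q=onz(c,*C(239,316),52);d=q-p;print('tick',np.arctan2(d[1],d[0]),q)
p=onz(c,*C(204,367),67);q=onz(c,*C(263,366),67);r=onz(c,*C(232,404),67);print('flat tip',p,q,r)
"
```

```text
bar +x end [array([539.99385585, 152.7433418 , 148.        ]), array([539.27741372, 152.75549186, 148.        ]), array([537.29828636, 152.78905566, 148.        ])] bar -x end [493.09866112 153.35329858 148.        ]
skirt +x [543.52125557 152.68878689 126.        ]
ring [array([515.38484   , 194.28425857,  45.        ]), array([517.27816198, 193.07286543,  52.        ])]
tick -0.030312649486071094 [527.89018125 193.60480245  52.        ]
flat tip [517.31509149 201.25553944  67.        ] [517.32721961 185.29787806  67.        ] [506.66951131 194.32264858  67.        ]
```

```bash
python3 -c "
from h import *
c=dict(np.load('pics/w2.npz'))
C=lambda x,y:(110+(x+.5)/4-.5,90+(y+.5)/4-.5)
for a in((527,374),(588,383),(556,425),(557,378)):print(onz(c,*C(*a),67))
o=get_obs();print(o['tool_pos'],proj(c,[[515,194.5,67],[515,194.5,52],[515,194.5,45]]))
for z in (45,52): print(onz(c,*C(559,311),z),onz(c,*C(559,440),z))
print(tool([515,194.3,275]))"
```

```text
[519.03580781 202.69494272  67.        ]
[518.63883271 187.56120699  67.        ]
[507.04668815 194.11753796  67.        ]
[518.94731763 195.27260514  67.        ]
[515.34888159 151.26826307 309.30694351] [[249.18385997 188.09712511]
 [249.53343145 184.72305573]
 [249.68508026 183.25933899]]
[531.85056668 196.82784826  45.        ] [497.05273298 192.70446875  45.        ]
[533.01421349 196.79999899  52.        ] [499.039841   192.77419575  52.        ]
[-0.0011 -0.043   0.0343]
```

```bash
python3 -m pendant '[[[-0.001,-0.03,0.0],[0,0,0],0.008],[[-0.001,-0.043,0.012],[0,0,0],0.008],[[-0.001,-0.043,0.024],[0,0,0],0.008],[[-0.001,-0.043,0.027],[0,0,0],0.008],[[-0.001,-0.043,0.027],[0,0,0],0.008],[[-0.001,-0.043,0.027],[0,0,0],0.008],[[-0.001,-0.043,0.027],[0,0,0],0.008]]'; python3 -c "
from h import *
o=get_obs();print(o['tool_pos'],o['tcp_rot'],tool([514.5,194.5,262]))"
```

```text
time: 8.65
tool_pos: [516.0, 191.9, 283.0]
tcp_rot: [3.141, -0.001, -0.022]
contact_force: [-0.7, -0.1, -0.3]
grip_width: 13.5
[515.9822012  191.91811548 282.9810332 ] [ 3.14147422e+00 -5.20924407e-04 -2.22475093e-02] [-0.0016 -0.0026  0.021 ]
```

```bash
python3 -m pendant '[[[-0.0015,-0.0025,0.004],[0,0,0],0.008],[[-0.0015,-0.0025,0.008],[0,0,0],0.008],[[-0.0015,-0.0025,0.011],[0,0,0],0.008],[[-0.0015,-0.0025,0.013],[0,0,0],0.008],[[-0.0015,-0.0025,0.015],[0,0,0],0.008],[[-0.0015,-0.0025,0.016],[0,0,0],0.008],[[-0.0015,-0.0025,0.016],[0,0,0],0.008]]'
```

```text
time: 9.23
tool_pos: [514.2, 195.2, 266.4]
tcp_rot: [3.141, 0.0, -0.021]
contact_force: [-0.3, -0.0, -2.1]
grip_width: 13.5
```

```bash
python3 -c "
from h import *
o=get_obs();print(o['tool_pos'],o['tcp_rot'],o['contact_force'],o['moment'],tool([514.5,194.5,262]))"
```

```text
[514.15517422 195.17366092 266.39012404] [ 3.14135900e+00  4.04267094e-04 -2.11512527e-02] [-0.27036364 -0.03543727 -2.09596703] [-0.00190317  0.01259449  0.01092151] [0.0004 0.0007 0.0044]
```

No contact force with the knob about 5 mm past the spindle tip, so it appears to be on the shaft. Continuing down gently.

```bash
python3 -m pendant '[[[0,0,0.002],[0,0,0],0.008],[[0,0,0.004],[0,0,0],0.008],[[0,0,0.006],[0,0,0],0.008],[[0,0,0.007],[0,0,0],0.008],[[0,0,0.007],[0,0,0],0.008]]' ; python3 -m pendant '[[[0,0,0.002],[0,0,0],0.008],[[0,0,0.003],[0,0,0],0.008],[[0,0,0.003],[0,0,0],0.008],[[0,0,0.003],[0,0,0],0.008]]'; python3 -m pendant '[[[0,0,0.001],[0,0,0],0.008],[[0,0,0.002],[0,0,0],0.008],[[0,0,0.002],[0,0,0],0.008],[[0,0,0.002],[0,0,0],0.008]]'
```

```text
time: 9.65
tool_pos: [514.1, 195.1, 259.3]
tcp_rot: [3.141, 0.001, -0.021]
contact_force: [-0.2, 0.1, -1.3]
grip_width: 14.0
time: 9.98
tool_pos: [514.2, 195.2, 256.6]
tcp_rot: [3.141, 0.0, -0.021]
contact_force: [1.0, 1.3, -0.5]
grip_width: 13.8
time: 10.32
tool_pos: [514.3, 195.2, 255.0]
tcp_rot: [-3.142, -0.001, -0.021]
contact_force: [-0.3, -0.6, 2.7]
grip_width: 13.6
```

```bash
python3 -m pendant '[[[0,0,0.001],[0,0,0],0.008],[[0,0,0.002],[0,0,0],0.008],[[0,0,0.003],[0,0,0],0.008],[[0,0,0.003],[0,0,0],0.008],[[0,0,0.003],[0,0,0],0.008]]' ; python3 -m pendant '[[[0,0,0.001],[0,0,0],0.008],[[0,0,0.002],[0,0,0],0.008],[[0,0,0.002],[0,0,0],0.008],[[0,0,0.002],[0,0,0],0.008]]'
```

```text
time: 10.73
tool_pos: [514.3, 195.2, 252.0]
tcp_rot: [-3.142, -0.001, -0.021]
contact_force: [-1.5, -0.2, 5.6]
grip_width: 13.5
time: 11.07
tool_pos: [514.3, 195.2, 250.2]
tcp_rot: [-3.142, -0.001, -0.021]
contact_force: [-3.1, -0.4, 8.1]
grip_width: 13.6
```

```bash
python3 -m pendant '[[[0,0,0.001],[0,0,0],0.008],[[0,0,0.001],[0,0,0],0.008],[[0,0,0.001],[0,0,0],0.008],[[0,0,0.001],[0,0,0],0.008],[[0,0,0.001],[0,0,0],0.008],[[0,0,0.001],[0,0,0],0.008]]'; python3 -c "
from h import *
c=snap('wrist','w5');s=snap('scene','s5');o=get_obs();print(o['tool_pos'],o['contact_force'],o['grip_width'])
A=cv2.resize(c['color'][60:290,90:400,::-1],(540,400));B=cv2.resize(s['color'][190:310,350:470,::-1],None,fx=2.15,fy=3.333,interpolation=2)
cv2.imwrite('pics/c5.png',np.hstack([A,cv2.resize(B,(258,400))]))"
```

```text
time: 11.57
tool_pos: [514.2, 195.2, 250.1]
tcp_rot: [-3.141, -0.001, -0.021]
contact_force: [-3.8, -1.1, 15.0]
grip_width: 13.9
[514.24757375 195.20939637 250.07694771] [-4.18573948 -0.42676589 14.46716091] 13.46723969292285
```

View pics/c5.png

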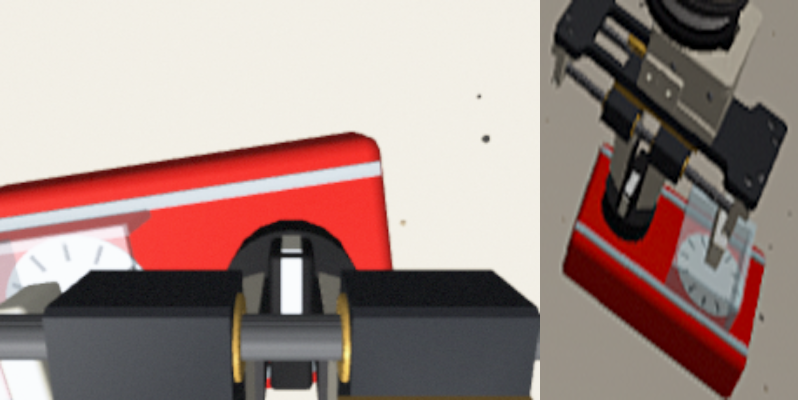

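The knob sits low on the housing, flush over the shoulder with its line along the spindle's +x. The guard is parked over the dial, and the plunger is at its bottom stop. Handing in.

```bash
python3 -c "
from plant import close_job
print(close_job())"
```

```text
the job is handed in; nothing more can be done
None
```

The job is handed in at about 11.7 s. The guard is fully open, and the larger knob is home on the spindle with the gripper still holding it and pressing down.

- **Guard:** I dragged it by its fin until the end stop pushed back with 26 N. In the wrist picture its near edge was about 49 mm from the spindle axis, where 50 mm is fully open. During the drag I read up to 19 N upward at the gripper. The cause was unclear, so I eased off upward before reaching the stop.
- **Knob:** I turned it about 0.34 rad to match the spindle's flat. It slid on with almost no force.
- **Pressing:** The spring then built from 2.7 to 5.6 to 8.1 N, and the force rose to about 15 N at the bottom stop, with no further movement. The total push was about 6 mm, and the knob was still gripped at 13.5 mm.
- **Disagreement:** My spindle-axis estimates differed by 1–2 mm between views until I took the dark ring to lie at housing height. The clean insertion supports that reading.
- **Turntable:** The arm stayed well clear of the jar and cups. I did not take a last picture of them.

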